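Pick the broken cup's foot off the desk with tongs

TASK

A coffee cup has broken on the office desk; the small pieces are already in the dustpan, but its jagged blue foot still stands there. Take the kitchen tongs in the gripper, close their jaws on the foot from both sides and lift it at least 15 cm above the desk, never touching the sharp foot with the robot itself and leaving the mug, stapler and tape roll where they stand. Finish while still holding the tongs squeezed on the foot, up and still: a colleague is fetching the bin, so do not put anything down.

Things in the scene. Friction and masses are not known exactly. Their poses are not given: they have to be found in the camera images.
- tongs: Spring kitchen tongs lying on their side: steel arms, black rubber grips and scoop jaws; 240 mm long, 24 mm high, 115 g, balanced near the origin. Origin midway between the two grips, half-way up (12 mm above the desk); x to the jaws, y across (the way they are squeezed), z up. Grips reach 33 mm to each side of the origin along x, 51 mm over both when open. Arms turn equally on pins 85 mm behind.
- tongs_jaws (a point): Midway between the tongs' jaws, 100 mm ahead of their origin, half-way up; axes as the tongs. Jaws: scoops 38 mm long, 24 mm high; left alone 80 mm apart inside, 88 mm outside. Each mm squeezed off the width over the grips takes 2.2 mm off the jaws' gap: at 44 mm the jaws are 66 mm apart and the tongs can be carried; about 37 mm brings them onto the foot.
- tongs_left: The tongs' arm on their +y side, with its grip and jaw. Origin on its pin, 85 mm behind the tongs' origin and 8 mm to +y; x runs along the arm to the jaw. A spring pushes the arm open: about 4 N at its grip when fully open, about 7 N at the foot's width.
- tongs_right: The tongs' arm on their -y side, with its grip and jaw. Origin on its pin, 85 mm behind the tongs' origin and 8 mm to the -y side; x runs along the arm to the jaw.
- cup_foot: The broken cup's foot: a round blue ceramic bottom with jagged wall stubs and white broken edges, standing upright on the desk, 45 mm across at the bottom, 51 mm at the top, 30 mm high, 40 to 85 g, loose, sharp. Origin: its centre, 15 mm above the desk; z up. It can be taken by the jaws from any side. Never touch it with the gripper or arm.
- mug: Bystander: whole white mug, 80 mm across, 95 mm high, handle sticking out 30 mm to its +y; origin at the centre of its underside.
- stapler: Bystander: red and black stapler, 135 mm long (x), 36 mm wide, 54 mm high; origin at the centre of its underside.
- tape_roll: Bystander: roll of brown packing tape lying flat, 100 mm across, 48 mm high, hole 76 mm; origin at the centre of its underside.
Mind the look-alikes: they are no part of the job. Of the things like the cup_foot, leave any that is yellow; of the rest the smaller one is meant.

How it is judged (in metres and radians):
On the way, in this order (a step that is already met when the one before it is completed fails the run):
1. the tongs are lifted off the desk in the gripper's fingers (contact force between the fingers and tongs above 1 N and height (world z) of tongs above 0.03 m), for 0.2 s.
2. both jaws press on the foot and it is off the desk (contact force between each of tongs_left, tongs_right and cup_foot above 0.3 N and height (world z) of cup_foot above 0.035 m), for 0.2 s.
At the end, for the whole second after the job is handed in: The foot's centre is more than 150 mm above the desk and still (under 50 mm/s), within 35 mm of the point between the jaws, both jaws pressing on it (over 0.3 N each), the tongs' origin above 120 mm and the tongs held by the gripper's fingers (over 2 N) (height (world z) of cup_foot above 0.15 m and contact force between each of tongs_left, tongs_right and cup_foot above 0.3 N and contact force between the fingers and tongs above 2 N and height (world z) of tongs above 0.12 m and distance between tongs_jaws and cup_foot below 0.035 m and linear speed of cup_foot below 0.05 m/s); the arm keeps its last pose, push and grip.
It fails at once if the gripper or arm touches the sharp foot (contact force between any of the fingers, the arm and cup_foot above 0.5 N).
It fails at once if the mug is pushed out of its place (more than 20 mm) (distance of mug from where it was at the start of the episode above 0.02 m).
It fails at once if the stapler is pushed out of its place (more than 20 mm) (distance of stapler from where it was at the start of the episode above 0.02 m).
It fails at once if the tape roll is pushed out of its place (more than 20 mm) (distance of tape_roll from where it was at the start of the episode above 0.02 m).
It also fails if it takes over 48 s, if anything falls off the work surface, if the arm or the gripper's body presses on something with over 40 N, if the wrist force passes 120 N, or if a joint passes its speed limit or range.

ROBOT

A 6-joint arm with a two-finger parallel gripper is mounted at the origin on the work surface. World frame = base frame: x ahead of the robot, y to its left, z up, the work surface at z = 0. Lengths are in mm, angles in rad, forces in N, time in s.
With the tool pointing down it reaches from about 350 to 775 mm from the base axis. Payload 7.3 kg.
Tool frame: the origin (TCP) lies on the front face of the gripper's body, between the roots of the fingers; the fingertips stand 66 mm ahead of it and the grasp point (between the pads) lies 47 mm ahead of it (bot.tip_extent is the distance from the TCP to the fingertips, in mm); z points along the fingers, y is the line along which they close (so a half turn about z gives the same grasp; the last joint's range is limited). The gripper opens to 92 mm and grips with 3 to 60 N. Pads are 19 mm wide; open, the fingers measure 130 mm over their backs; the gripper's body (75 mm by 190 mm) begins 47 mm behind the grasp point.
Start: joints at [1.035, 0.342, 1.524, -0, 1.275, -0.146], TCP at [199.486, 485.638, 292.241] pointing down, gripper open.
Joint ranges: [-2.53, 2.53], [-0.77, 2.02], [0.04, 2.7], [-1, 4.14], [0.28, 2.66], [-3.11, 3.11]. Speed limits (rad/s): [2.57, 2.57, 3.14, 3.14, 3.14, 3.14].

INTERFACE

Orientations are given as [roll, pitch, yaw] about the fixed x, y, z axes, in that order (R = Rz(yaw) Ry(pitch) Rx(roll)).
In Python, from plant import readout, viewer, order, bot gives the robot as it stands.
- The arm moves only by the shell command python3 -m creep 'ROWS'. ROWS is text: rows parted by semicolons, each of 7 numbers parted by spaces: the shift along the world's x, y, z in m, then the turn, a rotation vector about the world's x, y, z in rad, then the opening in per cent of the stroke, from 0 (shut) to 100 (fully open). A call has 1 to 8 rows; each row shifts and turns the commanded pose from where the row before left it; what a row does not reach is not made up. A row lasts 1/12 s, in which the tool goes at most 41.7 mm and 7.16 degrees, less where a joint would pass 70% of its speed; a pose out of reach is approached as far as the arm can. A call is refused whole if a number of a shift passes 0.0417 or a number of a turn 0.125, either way. A call with a gripper value outside its range is refused whole. The fingers move at their own pace and stop on an object; the grip force is fixed at half the most. Time passes only in rows, so rows that do not move let the fingers close. It gives the time, the measured TCP pose, the force, the opening and the grip force at its end, in the units of the state.
- readout.get_obs(): the state, without advancing time (a new reading comes with each control period).
- viewer.capture(name): name is "scene" or "top" or "wrist"; returns the picture (420x560x3 uint8, red, green, blue); there is no depth.
- viewer.camera_info(name): a dict with "fx", "fy", "cx", "cy" (pixels), "origin" and "rotation" of the camera in the world. Camera axes: x right, y up, looking along -z (the intrinsics and any distortion apply to the point x, -y, -z); pixel columns grow to the right and rows downward; lengths in mm; the calibration is good to about 2 mm. The wrist camera is an equidistant fisheye: a pixel r from the principal point sees the ray r / f radians off the axis. A picture is of the moment at which its call begins: read the wrist's pose just before it. camera_info takes no time and is no camera call; for the wrist camera it gives the pose at the moment of the call.
- order.close_job(): hands the job in; it is judged then, once.
The state is a dict: "time": time; "joint_positions": joint angles; "dq": joint speeds; "tau": joint torques, N m; "tool_pos": TCP position; "tcp_rot": TCP orientation; "contact_force": force on the tool from outside, world axes, zero at the start; "moment": the same for the moment, N m; "grip_width": finger opening in mm; "finger_force": force on a finger pad.
Only numpy, scipy, OpenCV 4.12 (cv2) and the standard library are available. Lean on these libraries where they do the work, as an engineer would, in place of code of your own. Each camera call takes 0.05 s, during which the arm holds its last target. There are 200 camera calls.

## Working session

There is one attempt and no reset: what is moved stays moved. The work goes in short steps, Python scripts to look and compute and a shell command to move; the robot and the scene stay as the last step left them, time stands still between calls to the robot, and variables do not carry over. Pictures are saved under pics/ and viewed, at most 10 in all, crops included, and the job is handed in when it is done.

```bash
ls; mkdir -p pics; python3 - <<'E'
from plant import readout, viewer, order, bot
import cv2
for n in ("top","scene"):
    im=viewer.capture(n); cv2.imwrite(f"pics/{n}0.png",im[:,:,::-1])
    c=viewer.camera_info(n); print(n,c)
print(readout.get_obs())
E
```

```text
pics
top {'fx': 496.621916878722, 'fy': 496.621916878722, 'cx': 278.80879668278556, 'cy': 215.4370161227721, 'origin': array([ 303.17902481,  -57.69966008, 1303.40905364]), 'rotation': array([ 0.20666631, -0.00563545, -1.42721122])}
scene {'fx': 484.73234526377547, 'fy': 484.73234526377547, 'cx': 285.61957522072373, 'cy': 212.53577098891196, 'origin': array([1123.19976079,   -5.00048013,  899.58941069]), 'rotation': array([ 0.58955593, -0.01193492,  1.64612452])}
{'time': 0.1, 'joint_positions': array([ 1.03500634e+00,  3.42659237e-01,  1.52491688e+00,  5.22962138e-06,
        1.27539035e+00, -1.46009304e-01]), 'dq': array([-0.00089106,  0.00025443, -0.0031361 ,  0.00142278,  0.00115249,
        0.00021829]), 'tau': array([ 2.12229810e-03, -4.32004845e+01, -2.44694763e+01,  7.20178569e-02,
        5.26496745e-02, -3.35208085e-05]), 'tool_pos': array([199.3363463 , 485.39429309, 291.61279059]), 'tcp_rot': array([-3.14023418e+00, -2.04826312e-04,  2.75181030e+00]), 'contact_force': array([-0.42819253,  0.62024663, -0.30555726]), 'moment': array([0.04510288, 0.0232424 , 0.00094197]), 'finger_force': 0.0, 'grip_width': 92.04796088794573}
```

View pics/top0.png

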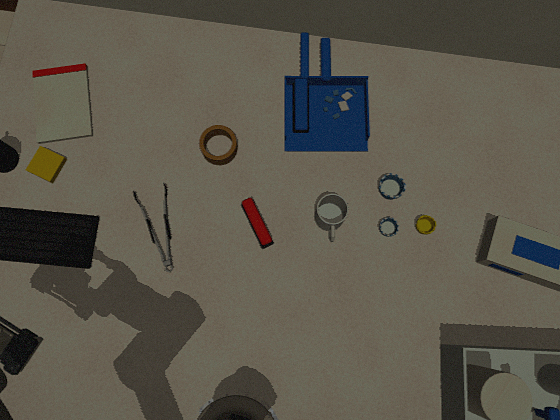

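View pics/scene0.png

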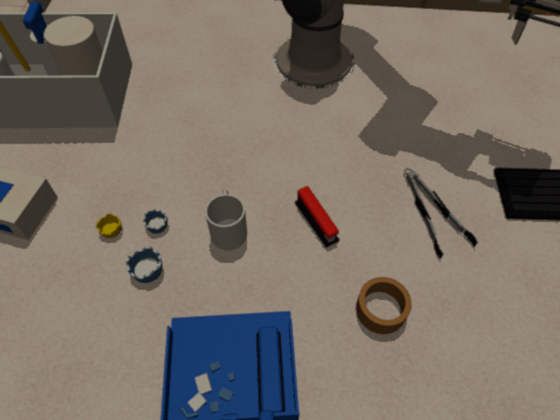

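Top view: the pixels are tongs hinge (169,268) and jaws (136,193)/(165,185). The foot look-alikes are large blue (391,186), small blue (388,226) and yellow (425,225). By the description, I choose the small blue one at (388,226). The stapler is at (257,222), the mug at (331,209) and the tape at (218,144). The scene view agrees: small blue (156,222), large blue (145,266), yellow (110,227).

```bash
cat > h.py <<'E'
import numpy as np, cv2
from scipy.spatial.transform import Rotation as R
from plant import readout, viewer, order, bot
def ray(n,u,v,c=None):
    c=c or viewer.camera_info(n)
    x,y=(u-c['cx'])/c['fx'],(v-c['cy'])/c['fy']
    if n=='wrist':
        r=np.hypot(x,y); s=np.sin(r)/r if r>1e-9 else 1; d=np.array([x*s,-y*s,-np.cos(r)])
    else: d=np.array([x,-y,-1.])
    return np.array(c['origin']),R.from_euler('xyz',c['rotation']).apply(d)
def onz(n,u,v,z,c=None):
    o,d=ray(n,u,v,c); return o+d*(z-o[2])/d[2]
def meet(a,b):
    (o1,d1),(o2,d2)=a,b
    s=np.linalg.lstsq(np.c_[d1,-d2],o2-o1,rcond=None)[0]
    return (o1+s[0]*d1+o2+s[1]*d2)/2, np.linalg.norm(o1+s[0]*d1-o2-s[1]*d2)
def pix(n,p,c=None):
    c=c or viewer.camera_info(n)
    q=R.from_euler('xyz',c['rotation']).inv().apply(np.array(p)-c['origin']); q=q*[1,-1,-1]
    if n=='wrist':
        r=np.hypot(q[0],q[1]); t=np.arctan2(r,q[2]); q=np.array([q[0]/r*t,q[1]/r*t,1])
    return c['cx']+c['fx']*q[0]/q[2],c['cy']+c['fy']*q[1]/q[2]
E
python3 - <<'E'
from h import *
np.set_printoptions(precision=1,suppress=True)
for nm,u,v,z in [("hinge",169,268,12),("jawL",136,193,12),("jawR",165,185,12),("gL",153,230,12),("gR",168,232,12),("small",388,226,28),("big",391,186,28),("yel",425,225,25),("mugtop",331,209,95),("handle",332,238,50),("stap a",248,200,50),("stap b",266,245,50),("tape",218,144,48)]:
    print(nm,onz("top",u,v,z))
for nm,u,v,z in [("hinge",409,174,12),("small",156,222,28),("jaw",440,252,12),("jaw",474,240,12),("mug",226,212,95)]: print('scene',nm,onz("scene",u,v,z))
im=cv2.imread("pics/top0.png")
a=cv2.resize(im[170:280,110:200],None,fx=4.4,fy=4.4,interpolation=2); b=cv2.resize(im[165:275,370:450],None,fx=4.4,fy=4.4,interpolation=2)
cv2.imwrite("pics/crop1.png",cv2.convertScaleAbs(np.hstack([a,b]),alpha=1.6))
E
```

```text
hinge [393.1 236.   12. ]
jawL [577.8 361.1  12. ]
jawR [610.8 288.5  12. ]
gL [485.5 296.5  12. ]
gR [485.9 256.4  12. ]
small [ 582.1 -313.2   28. ]
big [ 691.1 -310.5   28. ]
yel [ 599.5 -409.8   25. ]
mugtop [ 589.9 -154.7   95. ]
handle [ 525.6 -170.1   50. ]
stap a [593.3  57.9  50. ]
stap b [483.4  -5.8  50. ]
tape [733.6 160.9  48. ]
scene hinge [398.3 240.   12. ]
scene small [ 588.1 -311.5   28. ]
scene jaw [602.7 291.2  12. ]
scene jaw [567.2 366.9  12. ]
scene mug [ 594.4 -154.6   95. ]
```

View pics/crop1.png

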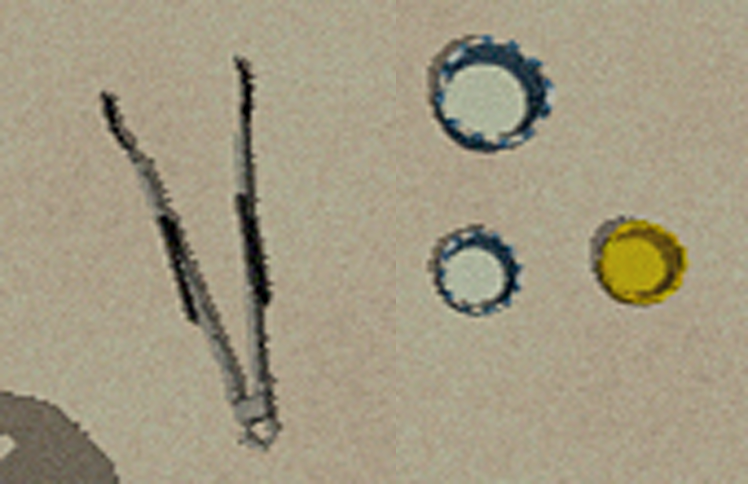

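```bash
python3 -m creep '0.024 -0.0172 -0.0035 0 0 0.067 100;0.024 -0.0172 -0.0035 0 0 0.067 100;0.024 -0.0172 -0.0035 0 0 0.067 100;0.024 -0.0172 -0.0035 0 0 0.067 100;0.024 -0.0172 -0.0035 0 0 0.067 100;0.024 -0.0172 -0.0035 0 0 0.067 100;0.024 -0.0172 -0.0035 0 0 0.067 100;0.024 -0.0172 -0.0035 0 0 0.067 100' && python3 -m creep '0.024 -0.0172 -0.0035 0 0 0.067 100;0.024 -0.0172 -0.0035 0 0 0.067 100;0.024 -0.0172 -0.0035 0 0 0.067 100;0.024 -0.0172 -0.0035 0 0 0.067 100;0 0 0 0 0 0 100;0 0 0 0 0 0 100;0 0 0 0 0 0 100'
python3 - <<'E'
from h import *
c=viewer.camera_info("wrist"); im=viewer.capture("wrist"); cv2.imwrite("pics/w1.png",im[:,:,::-1]); print(c, readout.get_obs()['tool_pos'],readout.get_obs()['tcp_rot'])
E
```

```text
time: 0.77
tool_pos: [392.4, 346.9, 263.7]
tcp_rot: [-3.141, -0.001, -2.992]
contact_force: [-0.9, 0.1, 0.6]
grip_width: 91.5
finger_force: 0.0
time: 1.35
tool_pos: [487.0, 279.4, 249.9]
tcp_rot: [3.141, -0.001, -2.729]
contact_force: [-0.5, 0.2, -0.2]
grip_width: 92.1
finger_force: 0.0
{'fx': 325.19226210127806, 'fy': 325.19226210127806, 'cx': 276.60363365680837, 'cy': 207.47921396596797, 'origin': array([423.08073839, 251.02105876, 341.5709689 ]), 'rotation': array([-2.61276960e-01, -4.06887847e-04,  1.98372338e+00])} [486.67742745 279.72727092 250.10020553] [ 3.14110583e+00 -8.14096617e-04 -2.72757710e+00]
```

View pics/w1.png

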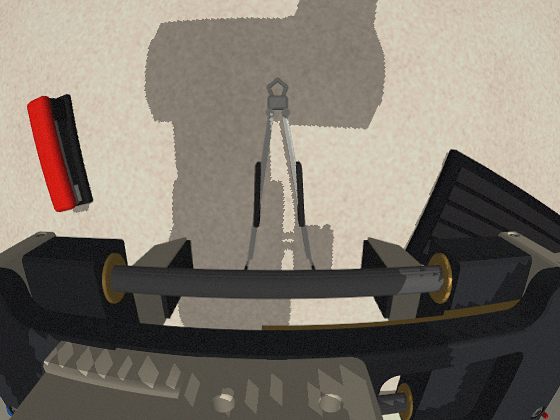

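Wrist view: the hinge is at (277,100), the grips run (258,162)-(257,226) and (299,162)-(301,227), and both sit between the open fingers. The stapler is at the far left.

```bash
python3 - <<'E'
from h import *
np.set_printoptions(precision=1,suppress=True)
g=cv2.cvtColor(cv2.imread("pics/w1.png"),6)
for r in (165,175,185,195,205,215,222):
    row=g[r,240:320]; x=np.where(row<40)[0]+240; print(r,x.min(),x.max(),len(x))
P=lambda u,v:onz("wrist",u,v,18)
a,b,c,d=P(258,162),P(257,226),P(299,162),P(301,227)
h=P(277.5,112); print(a,b,c,d,'hinge',h)
m=(a+b+c+d)/4; f=((b+d)-(a+c)); print("mid",m,"yaw grips",np.arctan2(f[1],f[0]),"yaw hinge",np.arctan2(*(m-h)[[1,0]]),np.linalg.norm(m-h))
t=onz("top",149.4,187.4,12); th=onz("top",168.4,264.3,12); print("top tips",t,th,np.arctan2(*(t-th)[[1,0]]))
print("top grips",onz("top",159.3,228.6,15))
E
```

```text
165 256 300 8
175 256 301 9
185 255 302 10
195 255 302 9
205 255 303 9
215 254 303 10
222 254 303 9
[466.5 250.3  18. ] [528.9 275.6  18. ] [450.  287.9  18. ] [511.3 318.3  18. ] hinge [413.  248.1  18. ]
mid [489.2 283.   18. ] yaw grips 0.423347897559734 yaw hinge 0.4300092531823311 83.84413208749123
top tips [598.2 328.6  12. ] [402.3 239.3  12. ] 0.42779250425873605
top grips [491.1 280.   15. ]
```

```bash
python3 -m creep '0.003 0.002 -0.022 0 0 0.013 100;0 0 -0.022 0 0 0 100;0 0 -0.022 0 0 0 100;0 0 -0.022 0 0 0 100;0 0 -0.022 0 0 0 100;0 0 -0.022 0 0 0 100;0 0 -0.022 0 0 0 100;0 0 -0.012 0 0 0 100' && python3 -m creep '0 0 -0.007 0 0 0 100;0 0 -0.007 0 0 0 100;0 0 0 0 0 0 100;0 0 0 0 0 0 100' && python3 -m creep '0 0 0 0 0 0 47;0 0 0 0 0 0 47;0 0 0 0 0 0 47;0 0 0 0 0 0 47;0 0 0 0 0 0 47;0 0 0 0 0 0 47;0 0 0 0 0 0 47;0 0 0 0 0 0 47'
```

```text
time: 2.07
tool_pos: [488.5, 282.0, 82.2]
tcp_rot: [3.141, -0.003, -2.713]
contact_force: [-0.4, 0.5, -0.3]
grip_width: 92.0
finger_force: 0.0
time: 2.4
tool_pos: [490.5, 281.7, 70.8]
tcp_rot: [3.141, 0.001, -2.714]
contact_force: [-0.4, -0.1, 0.5]
grip_width: 91.5
finger_force: 0.0
time: 3.07
tool_pos: [490.6, 281.3, 70.3]
tcp_rot: [3.141, 0.0, -2.714]
contact_force: [-0.7, 1.5, 0.7]
grip_width: 45.1
finger_force: 5.4
```

```bash
python3 -m creep '0 0 0 0 0 0 47;0 0 0 0 0 0 47;0 0 0.004 0 0 0 47;0 0 0.008 0 0 0 47;0 0 0.01 0 0 0 47;0 0 0.01 0 0 0 47;0 0 0.008 0 0 0 47;0 0 0 0 0 0 47'
python3 - <<'E'
from h import *
np.set_printoptions(precision=1,suppress=True)
im=viewer.capture("scene"); cv2.imwrite("pics/s1.png",im[:,:,::-1])
# foot: blue mask
out={}
for n,(u,v) in (("top",(388,226)),("scene",(156,222))):
    a=cv2.imread(f"pics/{n}0.png")[:,:,::-1].astype(int)
    m=((a[:,:,2]-a[:,:,0])>12).astype(np.uint8)
    w=np.zeros_like(m); w[v-22:v+22,u-22:u+22]=1; m*=w
    ys,xs=np.where(m); hull=cv2.convexHull(np.c_[xs,ys].astype(np.int32)); 
    (cx,cy),r=cv2.minEnclosingCircle(hull); x,y,ww,hh=cv2.boundingRect(hull)
    print(n,len(xs),cx,cy,r,(x,y,ww,hh),onz(n,cx,cy,28),onz(n,cx,cy,15))
E
```

```text
time: 3.73
tool_pos: [491.5, 281.7, 112.8]
tcp_rot: [-3.141, 0.004, -2.714]
contact_force: [-0.9, -0.0, -1.5]
grip_width: 43.3
finger_force: 5.2
top 76 388.55084228515625 226.19491577148438 9.52450180053711 (380, 217, 19, 19) [ 581.8 -314.7   28. ] [ 584.7 -317.3   15. ]
scene 165 154.9736785888672 221.2105255126953 11.252830505371094 (144, 210, 22, 23) [ 586.3 -314.1   28. ] [ 578.3 -318.7   15. ]
```

View pics/s1.png

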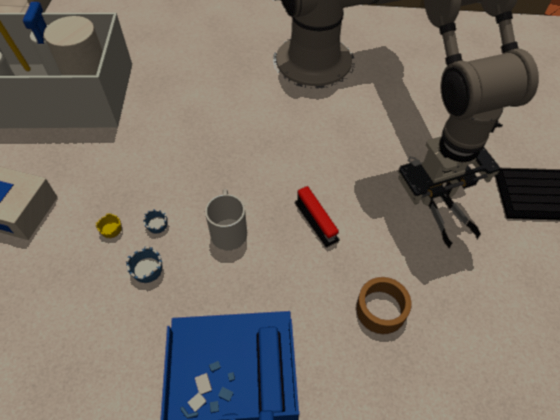

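Scene view: the tongs hang in the gripper with the jaws at (449,240) and (476,232), clear of the desk. I'll carry them high to the foot.

```bash
python3 -m creep '0 0 0.01 0 0 0 47;0 0 0.018 0 0 0 47;0 0 0.02 0 0 0 47;0 0 0.02 0 0 0 47;0 0 0.02 0 0 0 47;0 0 0.02 0 0 0 47;0 0 0.018 0 0 0 47;0 0 0.01 0 0 0 47' && python3 -m creep '0 -0.006 0 0 0 0 47;0 -0.012 0 0 0 0 47;0 -0.018 0 0 0 0 47;0 -0.024 0 0 0 -0.0214 47;0 -0.025 0 0 0 -0.0214 47;0 -0.025 0 0 0 -0.0214 47;0 -0.025 0 0 0 -0.0214 47;0 -0.025 0 0 0 -0.0214 47' && python3 -m creep '-0.001 -0.025 0 0 0 -0.0214 47;-0.001 -0.025 0 0 0 -0.0214 47;-0.001 -0.025 0 0 0 -0.0214 47;-0.001 -0.025 0 0 0 -0.0214 47;-0.001 -0.025 0 0 0 -0.0214 47;-0.001 -0.025 0 0 0 -0.0214 47;-0.001 -0.025 0 0 0 -0.0214 47;-0.001 -0.025 0 0 0 -0.0214 47' && python3 -m creep '0 -0.025 0 0 0 -0.0214 47;0 -0.025 0 0 0 -0.0214 47;0 -0.025 0 0 0 -0.0214 47;0 -0.025 0 0 0 -0.0214 47;0 -0.025 0 0 0 -0.0214 47;0 -0.025 0 0 0 -0.0214 47;0 -0.025 0 0 0 -0.0214 47;0 -0.018 0 0 0 0 47' && python3 -m creep '0 -0.012 0 0 0 0 47;0 -0.006 0 0 0 0 47;0 -0.002 0 0 0 0 47;0 0 0 0 0 0 47;0 0 0 0 0 0 47;0 0 0 0 0 0 47'
python3 - <<'E'
from h import *
for n in ("top","scene"):
    im=viewer.capture(n); cv2.imwrite(f"pics/{n}2.png",im[:,:,::-1])
a=cv2.imread("pics/top2.png")[150:290,320:460]; b=cv2.imread("pics/scene2.png")[140:280,80:220]
cv2.imwrite("pics/c2.png",cv2.convertScaleAbs(np.hstack([cv2.resize(q,(400,400),interpolation=2) for q in (a,b)]),alpha=1.5))
print(readout.get_obs()['tool_pos'])
E
```

```text
time: 4.45
tool_pos: [490.8, 281.4, 248.7]
tcp_rot: [-3.142, 0.003, -2.714]
contact_force: [0.4, -0.9, -1.1]
grip_width: 42.9
finger_force: 5.2
time: 5.12
tool_pos: [489.3, 119.1, 244.6]
tcp_rot: [3.141, -0.003, -2.823]
contact_force: [0.6, 0.2, -1.9]
grip_width: 43.1
finger_force: 5.2
time: 5.78
tool_pos: [480.9, -80.5, 244.7]
tcp_rot: [3.14, -0.003, -2.994]
contact_force: [-0.1, -0.3, -1.1]
grip_width: 43.1
finger_force: 5.2
time: 6.45
tool_pos: [480.8, -274.1, 244.4]
tcp_rot: [3.14, -0.003, 3.138]
contact_force: [0.1, 0.6, -0.7]
grip_width: 43.1
finger_force: 5.2
time: 6.95
tool_pos: [482.6, -290.8, 246.3]
tcp_rot: [3.141, -0.0, -3.141]
contact_force: [-0.1, 0.2, -1.5]
grip_width: 42.9
finger_force: 5.2
[ 482.63547801 -290.94676413  246.38089156]
```

View pics/c2.png

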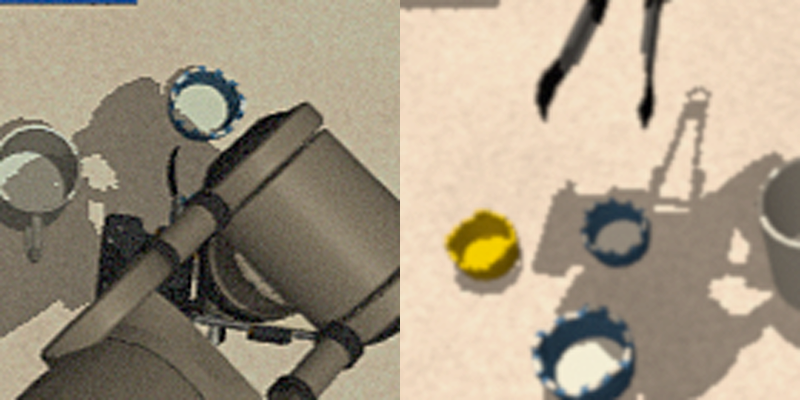

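Top view: the arm hides most of the tongs. Scene view: the jaw tips are at about (130,180) and (166,183) and the foot is at (156,222). Next I measure the jaw midpoint.

```bash
python3 - <<'E'
from h import *
np.set_printoptions(precision=1,suppress=True)
for u,v in ((130.4,180.3),(166.1,182.7)):
    for z in (176,188): print(onz("scene",u,v,z))
print("expected jaw front px", pix("scene",[482.6+119,-291+33,188]),pix("scene",[482.6+119,-291-33,188]))
a=cv2.imread("pics/scene2.png"); g=a.max(2)
for r in range(166,186,2): print(r,np.where(g[r,120:180]<30)[0]+120)
c=viewer.camera_info("wrist"); im=viewer.capture("wrist"); cv2.imwrite("pics/w2.png",im[:,:,::-1])
g=cv2.cvtColor(im,7)
for r in (165,185,205,222): x=np.where(g[r,225:330]<40)[0]+225; print(r,x)
E
```

```text
[ 591.7 -327.7  176. ]
[ 600.5 -322.3  188. ]
[ 591.6 -260.2  176. ]
[ 600.4 -255.9  188. ]
expected jaw front px (np.float64(164.85306086949439), np.float64(183.12324686589645)) (np.float64(129.34459251124343), np.float64(180.70975943608642))
166 [131 132 133 134 135 136]
168 [130 131 132 133 134]
170 [129 130 131 132 133 167]
172 [129 130 131 132 167]
174 [129 130 131 132 166 167]
176 [129 130 165 166 167]
178 [130 164 165 166 167]
180 [165 166]
182 [165]
184 []
165 []
185 []
205 [233 234 235 236 237 238 239 240 241 242 313 314 315 316 317 318 319 320
 321]
222 [232 233 235 236 238 242 243 312 313 314 318 322]
```

Jaws sit where the model predicts, to within 1 px. Going over the foot and part-way down, then one more check.

```bash
python3 -m creep '0 -0.006 -0.004 0 0 0 48.5;0 -0.012 -0.014 0 0 0 48.5;0 -0.008 -0.02 0 0 0 48.5;0 0 -0.02 0 0 0 48.5;0 0 -0.02 0 0 0 48.5;0 0 -0.02 0 0 0 48.5;0 0 -0.02 0 0 0 48.5;0 0 -0.012 0 0 0 48.5' && python3 -m creep '0 0 -0.004 0 0 0 48.5;0 0 0 0 0 0 48.5;0 0 0 0 0 0 48.5;0 0 0 0 0 0 48.5'
python3 - <<'E'
from h import *
for n in ("top","scene"):
    im=viewer.capture(n); cv2.imwrite(f"pics/{n}3.png",im[:,:,::-1])
a=cv2.imread("pics/top3.png")[170:270,340:440]; b=cv2.imread("pics/scene3.png")[160:260,100:200]
cv2.imwrite("pics/c3.png",cv2.convertScaleAbs(np.hstack([cv2.resize(q,(400,400),interpolation=2) for q in (a,b)]),alpha=1.8))
print(readout.get_obs()['tool_pos'])
E
```

```text
time: 7.77
tool_pos: [481.3, -318.0, 112.7]
tcp_rot: [3.139, -0.003, 3.14]
contact_force: [-0.3, -0.2, -2.0]
grip_width: 44.6
finger_force: 4.9
time: 8.1
tool_pos: [482.9, -318.4, 113.0]
tcp_rot: [-3.14, 0.001, 3.141]
contact_force: [0.5, -0.4, -0.8]
grip_width: 44.7
finger_force: 4.9
[ 482.87864039 -318.20715713  113.1912502 ]
```

View pics/c3.png

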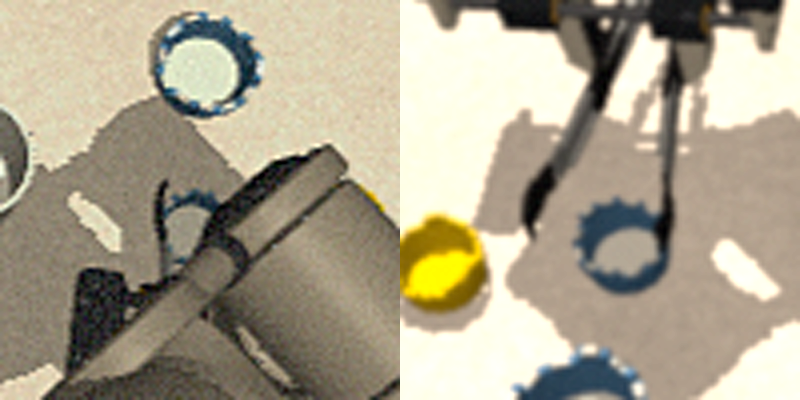

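Top view: the left jaw is just left of the foot, with the rest behind the arm. Scene view: the tips are at (132.8,217) and (166.8,220), about 25 mm above the foot. I compare both in the same camera.

```bash
python3 - <<'E'
from h import *
np.set_printoptions(precision=1,suppress=True)
T=readout.get_obs()['tool_pos']; zc=T[2]-58.3
for u,v in ((132.8,217),(166.8,220)): print([onz("scene",u,v,z) for z in (zc-10,zc)])
for s in (1,-1): print("exp tip",pix("scene",[T[0]+119,T[1]+s*33,zc-8]), "lowered", pix("scene",[T[0]+119,T[1]+s*33,7]))
for n in("scene","top"):
  for f in ((583,-315.5),(583,-318),(580,-317)):
    th=np.linspace(0,6.28,60)
    q=np.array([pix(n,[f[0]+r*np.cos(t),f[1]+r*np.sin(t),z]) for t in th for r,z in((22.5,0),(25.5,30))])
    print(n,f,"foot px extent",q.min(0),q.max(0))
E
```

```text
[array([ 590.2, -356.7,   44.9]), array([ 596.5, -352.6,   54.9])]
[array([ 591.7, -284.2,   44.9]), array([ 597.9, -281. ,   54.9])]
exp tip (np.float64(165.12453027585096), np.float64(223.53474825454214)) lowered (np.float64(168.74317244488208), np.float64(233.51867574012533))
exp tip (np.float64(133.76716852997615), np.float64(221.31900560490382)) lowered (np.float64(138.3759092174777), np.float64(231.3532134211537))
scene (583, -315.5) foot px extent [142.3 209.4] [167.8 235.7]
scene (583, -318) foot px extent [141.2 209.4] [166.7 235.6]
scene (580, -317) foot px extent [142.  208.3] [167.5 234.4]
top (583, -315.5) foot px extent [378.2 216.1] [398.8 236.1]
top (583, -318) foot px extent [379.1 216.2] [399.8 236.2]
top (580, -317) foot px extent [378.6 217.3] [399.3 237.2]
```

```bash
python3 -m creep '0 0.002 -0.004 0 0 0 48.5;0 0 -0.006 0 0 0 48.5;0 0 -0.006 0 0 0 48.5;0 0 -0.006 0 0 0 48.5;0 0 -0.006 0 0 0 48.5;0 0 0 0 0 0 48.5' && python3 -m creep '0 0 -0.005 0 0 0 48.5;0 0 -0.004 0 0 0 48.5;0 0 -0.003 0 0 0 48.5;0 0 0 0 0 0 48.5;0 0 0 0 0 0 48.5;0 0 0 0 0 0 48.5'
python3 - <<'E'
from h import *
im=viewer.capture("scene")[:,:,::-1]; cv2.imwrite("pics/scene4.png",im)
im0=viewer.capture("top")[:,:,::-1]
cv2.imwrite("pics/c4.png",cv2.convertScaleAbs(np.hstack([cv2.resize(q,(400,400),interpolation=2) for q in (im0[170:270,340:440],im[160:260,100:200])]),alpha=1.8))
E
```

```text
time: 8.7
tool_pos: [481.8, -315.2, 82.5]
tcp_rot: [3.14, -0.002, 3.141]
contact_force: [0.1, -0.2, -0.2]
grip_width: 44.9
finger_force: 4.9
time: 9.2
tool_pos: [482.6, -315.9, 72.4]
tcp_rot: [-3.141, 0.0, 3.141]
contact_force: [0.2, -0.6, -1.5]
grip_width: 44.7
finger_force: 4.9
```

View pics/c4.png

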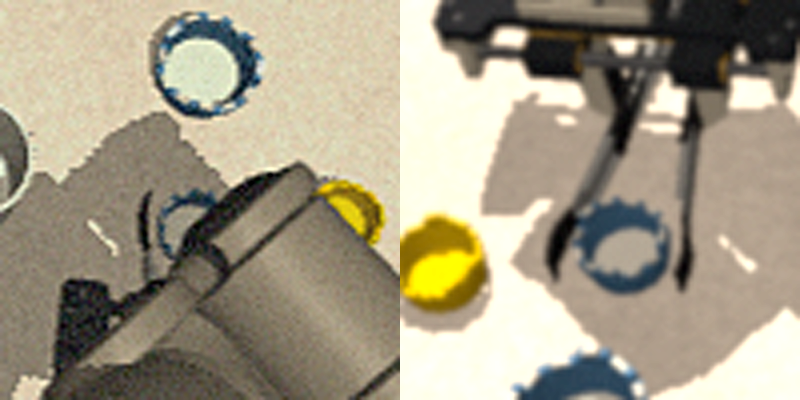

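The foot stands between the jaws (scene tips about (139,229) and (171,231), foot 144–167), so I squeeze gradually.

```bash
python3 -m creep '0 0 0 0 0 0 46;0 0 0 0 0 0 44;0 0 0 0 0 0 43;0 0 0 0 0 0 42;0 0 0 0 0 0 41;0 0 0 0 0 0 40;0 0 0 0 0 0 39;0 0 0 0 0 0 38' && python3 -m creep '0 0 0 0 0 0 36;0 0 0 0 0 0 33;0 0 0 0 0 0 28;0 0 0 0 0 0 20;0 0 0 0 0 0 20;0 0 0 0 0 0 20'
```

```text
time: 9.97
tool_pos: [482.5, -315.7, 72.2]
tcp_rot: [3.141, -0.0, 3.141]
contact_force: [0.2, -0.5, -1.8]
grip_width: 36.1
finger_force: 30.0
time: 10.47
tool_pos: [482.5, -315.8, 72.2]
tcp_rot: [3.141, -0.0, 3.141]
contact_force: [-0.8, 1.0, -0.8]
grip_width: 36.1
finger_force: 30.0
```

```bash
python3 -m creep '0 0 0.003 0 0 0 20;0 0 0.005 0 0 0 20;0 0 0.007 0 0 0 20;0 0 0.01 0 0 0 20;0 0 0.01 0 0 0 20;0 0 0.01 0 0 0 20;0 0 0.01 0 0 0 20;0 0 0.01 0 0 0 20' && python3 -m creep '0 0 0.012 0 0 0 20;0 0 0.012 0 0 0 20;0 0 0.012 0 0 0 20;0 0 0.012 0 0 0 20;0 0 0.012 0 0 0 20;0 0 0.012 0 0 0 20;0 0 0.012 0 0 0 20;0 0 0.012 0 0 0 20' && python3 -m creep '0 0 0.012 0 0 0 20;0 0 0.01 0 0 0 20;0 0 0.007 0 0 0 20;0 0 0.004 0 0 0 20;0 0 0.002 0 0 0 20;0 0 0 0 0 0 20;0 0 0 0 0 0 20;0 0 0 0 0 0 20'
python3 - <<'E'
from h import *
im=viewer.capture("scene")[:,:,::-1]
cv2.imwrite("pics/c5.png",cv2.convertScaleAbs(cv2.resize(im[110:270,60:270],(735,560),interpolation=2),alpha=1.6))
E
```

```text
time: 11.13
tool_pos: [482.6, -315.8, 138.7]
tcp_rot: [-3.141, 0.001, 3.141]
contact_force: [-1.0, -0.9, -1.2]
grip_width: 35.9
finger_force: 30.0
time: 11.8
tool_pos: [482.4, -315.6, 234.6]
tcp_rot: [-3.141, 0.0, 3.141]
contact_force: [0.5, 0.3, -2.3]
grip_width: 36.2
finger_force: 30.0
time: 12.47
tool_pos: [482.3, -315.6, 267.5]
tcp_rot: [3.141, -0.001, 3.141]
contact_force: [-0.2, 0.1, -1.4]
grip_width: 35.9
finger_force: 30.0
```

View pics/c5.png

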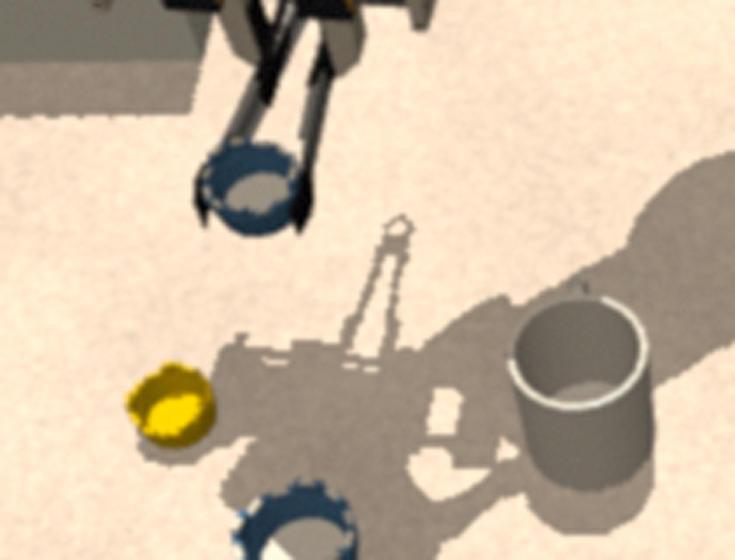

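The foot is held between both jaws at crop (253,188), roughly 210 mm up and clear of everything. Handing in.

```bash
python3 -m creep '0 0 0 0 0 0 20;0 0 0 0 0 0 20;0 0 0 0 0 0 20' && python3 -c "
from plant import order; print(order.close_job())"
```

```text
time: 12.77
tool_pos: [482.5, -315.7, 268.0]
tcp_rot: [3.141, -0.0, 3.141]
contact_force: [-0.5, 0.2, -1.7]
grip_width: 35.9
finger_force: 30.0
the job is handed in; nothing more can be done
None
```

I handed the job in with the small blue foot squeezed between the tongs' jaws, held still about 210 mm above the desk at 12.8 s; no verdict was returned, and the mug, stapler and tape roll were not touched on the way.

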